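Shut the grooming bin and bolt it against the dog

ROBOT

A 6-joint arm with a two-finger parallel gripper is mounted at the origin on the work surface. World frame = base frame: x ahead of the robot, y to its left, z up, the work surface at z = 0. Lengths are in m, angles in rad, forces in N, time in s.
With the tool pointing down it reaches from about 0.325 to 0.775 m from the base axis. Payload 9.3 kg.
Tool frame: the origin (TCP) lies at the very end of the fingers, on their centre line; the grasp point (between the pads) lies 19 mm behind it; z points along the fingers, y is the direction in which the jaws open and shut (so a half turn about z gives the same grasp; the last joint's range is limited). The gripper opens to 85 mm and grips with 20 to 120 N. Pads are 22 mm wide; open, the fingers measure 114 mm over their backs; the gripper's body (76 mm by 85 mm) begins 54 mm behind the grasp point. The pads swing forward as they close: fully open they stand 13 mm farther back than shut.
Start: joints at [-0.153, 0.259, 0.021, 1.334, 0, 1.418], TCP at [0.55, -0, 0.231] pointing down, gripper open.
Joint ranges: [-3.04, 3.04], [-0.91, 1.82], [-1.04, 1.36], [-1.92, 1.95], [-1.52, 1.45], [-3.14, 3.14]. Speed limits (rad/s): [2.22, 2.22, 2.79, 3.14, 3.14, 3.14].

INTERFACE

Orientations are given as a unit quaternion [w, x, y, z].
In Python, from cell import arm gives the robot as it stands.
- The arm moves only by the shell command python3 -m jog 'ROWS' [OPENING] [FORCE]. ROWS is JSON, one flat list of numbers, 4 for each row, row after row: the shift along the world's x, y, z normalised to -1 to 1, where 1 is 0.1 m, then the turn about the world's z normalised to -1 to 1, where 1 is pi rad. A call has 1 to 20 rows; each row is the pose to reach, as a shift and turn from the pose commanded when the call began, turning the shorter way round; what a row does not reach only later rows make up. A row lasts 1/12 s, in which the tool goes at most 41.7 mm and 7.16 degrees, less where a joint would pass 70% of its speed; a pose out of reach is approached as far as the arm can. A call with a number of a shift or a turn outside -1 to 1 is refused whole. A call with a gripper value outside its range is refused whole. OPENING is the closure, from 0 (fully open) to 1 (shut), set as the call begins (- or left out, the last holds). The fingers move at their own pace and stop on an object; FORCE is the grip in N (left out, the last holds). Time passes only in rows, so rows that repeat a pose let the fingers close. It gives the time, the measured TCP pose, the force and the opening at its end, in the units of the state.
- arm.observe(): the state, without advancing time (a new reading comes with each control period).
- arm.camera(name): name is "scene" or "side" or "wrist"; returns a dict with "frame" (420x560x3 uint8, blue, green, red), "K" (3x3 intrinsics, pixels), "cam_to_world" (4x4, takes a point from camera to world coordinates). Camera axes: x right, y down, z forward; pixel columns grow to the right and rows downward; lengths in m; the calibration is good to about 2 mm. A picture is of the moment at which its call begins. There is no depth.
- arm.hand_in(): hands the job in, once; it reports no verdict.
The state is a dict: "clock": time; "joint_positions": joint angles; "joint_velocities": joint speeds; "joint_torque": joint torques, N m; "tool_pos": TCP position; "ee_rot": TCP orientation; "wrist_force": force on the tool from outside, world axes, zero at the start; "wrist_torque": the same for the moment, N m; "gripper_width": finger opening in m.
Only numpy, scipy, OpenCV 4.12 (cv2) and the standard library are available. Lean on these libraries where they do the work, as an engineer would, in place of code of your own. Each camera call takes 0.05 s, during which the arm holds its last target.

TASK

Make the steel bin dog-proof with the fingertips: gently push its open lid down, without slamming it, until it lies flush, and only then push the red tab of its slide bolt fully home, so that the bolt lies over the lid's edge. Push only: do not lift anything, do not press the round white release button, and leave the bin and all the other things on the bench standing where they are.

Things in the scene. Friction and masses are not known exactly. Their poses are not given: they have to be found in the camera images.
- bin: Rectangular steel countertop bin, 220 deep (x) by 200 wide (y) by 190 mm high, 2.6 kg or so, standing loose on the bench. Origin: centre of its underside; x points from the front (bolt and button) to the back (lid hinge), y to its left, z up. Its top is a fixed grey front deck, 58 mm deep, from x = -110 to x = -52 mm, top at z = 190 mm; behind it the lid covers the rest from x = -50 to x = 105 mm.
- lid (a joint): Angle of the bin's flat aluminium lid in rad: 0 shut (top face flush with the deck, 190 mm above the bench), growing as it opens upward and backward about the hinge at the back; starts open at 0.65 to 1.1; stop at 1.5. A stiff hinge: it stays at any angle and takes about 1 to 3 N at the free edge to push down.
- lid_hinge (a point): Point on the lid's hinge axis, in the middle of the bin's width, at x = 105, y = 0, z = 186 mm of the bin. The axis runs along the bin's y. The lid's top (outer) face lies 4 mm outside this axis. Its frame is the bin's.
- lid_edge (a point): Middle of the lid's free front edge, on its top (outer) face, 155 mm from the hinge axis; moves with the lid, which is 155 long, 190 wide and 8 mm thick. Its z is the normal of the outer face, its -x points from the hinge to the free edge.
- bolt (a joint): Travel of the slide bolt in m along the bin's +x: near 0 drawn back (starts 0 to 0.005), 0.025 fully home at its end stop, with the black tongue lying 15 mm over the lid's front edge. The tongue (26 wide, 5 mm thick) slides 3 mm above the deck and the shut lid's face: it strikes the lid if the lid is not fully down, and if it is pushed forward first it keeps the lid from shutting. Stays where it is left, slides with about 2.5 N.
- bolt_tab (a point): Middle of the front face of the bolt's upright red tab, to be pushed along the bin's +x; moves with the bolt, and lies at x = -89 (plus travel), y = 45, z = 210 mm of the bin. The tab is 26 wide (y), 8 thick (x), and stands from 8 to 32 mm above the deck; two steel guides 9 mm high run along both sides of the bolt, from x = -102 to -58 mm and at y = 28.5 and 61.5 mm of the bin (5 mm wide each). In front of the tab nothing stands higher than the guides.
- release (a joint): Travel of the release button in m, 0 up, 0.006 pressed. To be left alone.
- release_top (a point): Top centre of the round white release button, 26 mm across, in a black housing on the deck at x = -80, y = -50 mm of the bin.
- slicker: Black plastic slicker brush, 135 long (x), head 95 wide, 22 mm high, lying loose. Origin: underside. Bystander.
- comb: Chrome comb, 180 by 40 by 5 mm, lying loose. Origin: underside. Bystander.
- woodbrush: Small wooden brush, 130 by 50 by 38 mm, loose. Origin: underside. Bystander.
- lickmat: Yellow silicone lick mat, 170 by 170 by 8 mm, lying flat. Origin: underside. Bystander.
- shampoo: Blue shampoo bottle, 56 mm across, 170 mm high, standing loose to the left (+y) of the bin. Origin: underside. Bystander.
- treats: Amber jar, 72 mm across, 100 mm high, standing loose to the right (-y) of the bin. Origin: underside. Bystander.
- bowl: Steel bowl, 130 mm across, 50 mm high, loose. Origin: underside. Bystander.

How it is judged:
On the way, in this order (a step that is already met when the one before it is completed fails the run):
1. the lid is pushed down flush, the bolt still drawn back (value of joint lid below 0.025 rad and value of joint bolt below 0.01 m), for 0.2 s.
2. the bolt is pushed home over the shut lid (value of joint lid below 0.025 rad and value of joint bolt above 0.022 m), for 0.2 s.
At the end, for the whole second after the job is handed in: The lid is shut to within 0.025 rad (4 mm at its edge), the bolt is at least 22 mm of its 25 mm home, the button is up, the bin stands flat within 20 mm of where it stood, and all bystanders lie within 20 mm of where they were (all of step 2 and value of joint release below 0.002 m and distance of each of bin, slicker, comb, woodbrush, lickmat, shampoo, treats, bowl from where it was at the start of the episode below 0.02 m and angle between bin's own z axis and vertical below 0.03 rad and linear speed of bin below 0.01 m/s); the robot touches nothing.
It fails at once if the bolt is pushed forward while the lid is open (value of joint bolt above 0.01 m and value of joint lid above 0.06 rad).
It fails at once if the lid is slammed (faster than 3 rad/s) or lifted further open (velocity of joint lid below -3 rad/s or value of joint lid above 1.25 rad).
It fails at once if the release button is pressed (value of joint release above 0.003 m).
It fails at once if the bin is shoved, lifted or tipped (distance of bin from where it was at the start of the episode above 0.025 m or height (world z) of bin above 0.01 m or angle between bin's own z axis and vertical above 0.1 rad).
It fails at once if another thing on the bench is moved more than 20 mm or lifted (distance of any of slicker, comb, woodbrush, lickmat, shampoo, treats, bowl from where it was at the start of the episode above 0.02 m).
It also fails if it takes over 38 s, if anything falls off the work surface, if the arm or the gripper's body presses on something with over 40 N, if the wrist force passes 120 N, or if a joint passes its speed limit or range.

## Working session

There is one attempt and no reset: what is moved stays moved. The work goes in short steps, Python scripts to look and compute and a shell command to move; the robot and the scene stay as the last step left them, time stands still between calls to the robot, and variables do not carry over. Pictures are saved under pics/ and viewed, and the job is handed in when it is done.

```bash
mkdir -p pics; ls; python3 - <<'E'
from cell import arm
import cv2
for n in ("scene","side","wrist"):
    c=arm.camera(n); cv2.imwrite(f"pics/a_{n}.png",c["frame"]); print(n,c["K"].round(1).tolist(),c["cam_to_world"].round(4).tolist())
print(arm.observe())
E
```

```text
pics
scene [[504.6, 0.0, 278.0], [0.0, 504.6, 197.3], [0.0, 0.0, 1.0]] [[-0.3324, 0.757, -0.5626, 1.3069], [0.943, 0.2566, -0.2119, 0.3121], [-0.0161, -0.601, -0.7991, 1.3084], [0.0, 0.0, 0.0, 1.0]]
side [[478.3, 0.0, 280.3], [0.0, 478.3, 210.3], [0.0, 0.0, 1.0]] [[0.9855, -0.1096, 0.1293, 0.2969], [-0.1685, -0.7167, 0.6768, -0.9603], [0.0185, -0.6888, -0.7248, 1.173], [0.0, 0.0, 0.0, 1.0]]
wrist [[373.7, 0.0, 279.4], [0.0, 373.7, 200.9], [0.0, 0.0, 1.0]] [[1.0, -0.0, -0.0017, 0.5501], [-0.0004, -0.9664, -0.2571, 0.0654], [-0.0016, 0.2571, -0.9664, 0.3733], [0.0, 0.0, 0.0, 1.0]]
{'clock': 0.15, 'joint_positions': array([-1.52611017e-01,  2.59042593e-01,  2.10008924e-02,  1.33369958e+00,
       -1.90125308e-05,  1.41824078e+00]), 'joint_velocities': array([-0.00135071, -0.00301623,  0.00177139, -0.00202508,  0.00249448,
        0.00172087]), 'joint_torque': array([ 3.21120227e-03, -5.55970466e+01,  3.44662285e+01,  1.13262911e-02,
       -1.37106272e-04,  2.85134706e-05]), 'tool_pos': array([5.49813132e-01, 1.23225150e-05, 2.30841575e-01]), 'ee_rot': array([-3.75366902e-04,  7.07126312e-01,  7.07087092e-01, -2.87096208e-04]), 'wrist_force': array([ 0.48750345, -0.76981791, -0.82649295]), 'wrist_torque': array([-0.02300488, -0.03942608, -0.01921995]), 'gripper_width': 0.08567446613447798}
```

View pics/a_scene.png

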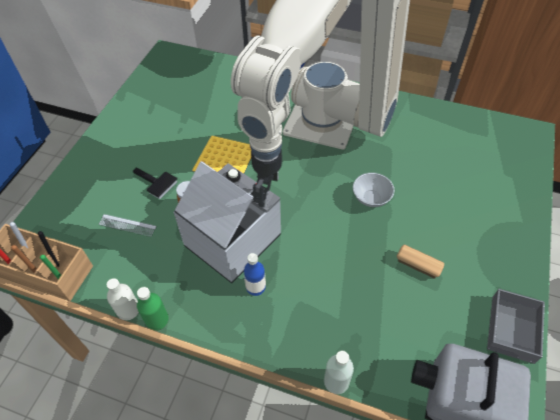

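View pics/a_side.png

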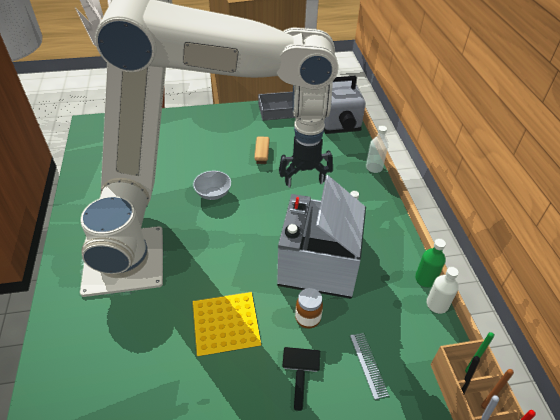

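View pics/a_wrist.png

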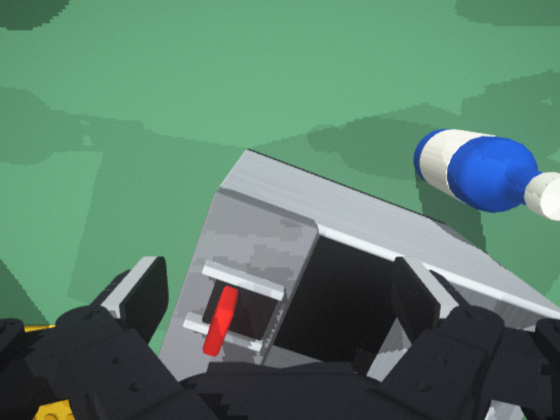

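```bash
python3 - <<'E'
import cv2
f=cv2.imread("pics/a_wrist.png"); cv2.imwrite("pics/z1.png",cv2.resize(f[140:390,140:340],None,fx=3,fy=2.4*1.25/1.25,interpolation=2)[:600])
f=cv2.imread("pics/a_side.png"); cv2.imwrite("pics/z2.png",cv2.resize(f[170:330,260:400],None,fx=3.7,fy=3.7,interpolation=2))
E
```

```text
(no output)
```

View pics/z1.png

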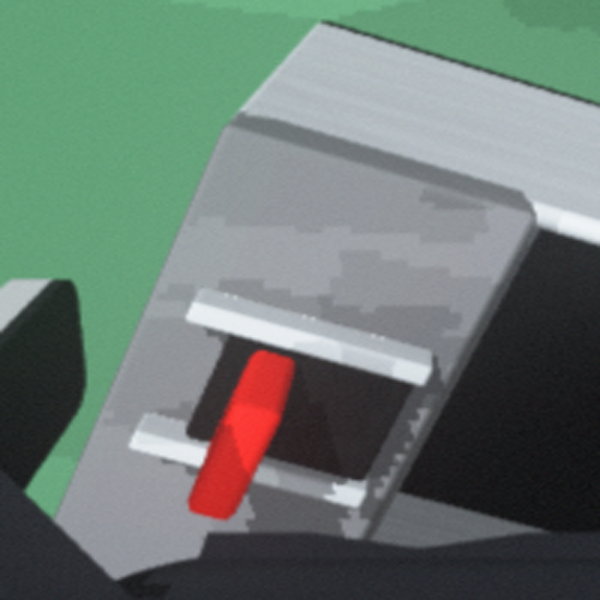

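View pics/z2.png

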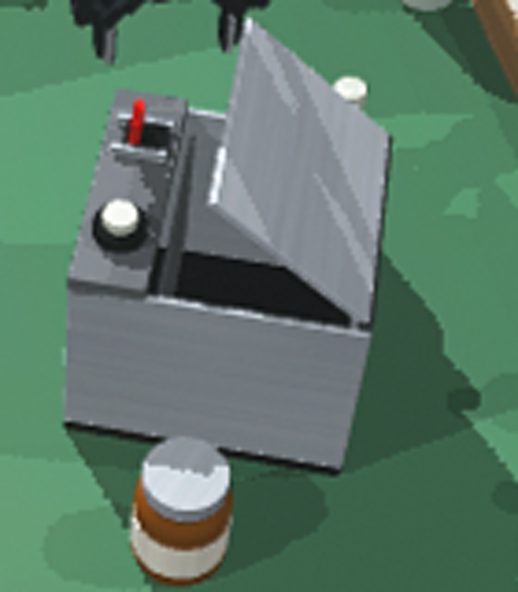

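```bash
cat > h.py <<'E'
import numpy as np
def ray(c,p):
    d=np.linalg.inv(c["K"])@[p[0],p[1],1]; M=c["cam_to_world"]; return M[:3,3],M[:3,:3]@d
def onz(c,p,z):
    o,d=ray(c,p); return (o+d*(z-o[2])/d[2])
def proj(c,P):
    M=c["cam_to_world"]; q=M[:3,:3].T@(np.asarray(P)-M[:3,3]); q=c["K"]@q; return q[:2]/q[2]
def Rz(a): return np.array([[np.cos(a),-np.sin(a),0],[np.sin(a),np.cos(a),0],[0,0,1]])
E
python3 - <<'E'
from h import *
from cell import arm
from scipy.optimize import least_squares
W=arm.camera("wrist");S=arm.camera("side")
pts=[(W,(218.3,189.2),(-110,100,190)),(W,(208.3,260.8),(-102,64,199)),(W,(284.3,285.8),(-58,64,199)),(W,(188.3,312.9),(-102,31,199)),(W,(261.7,340.8),(-58,31,199)),
(S,(278.4,247.6),(-110,-100,190)),(S,(291.9,194.9),(-110,100,190)),(S,(300.5,250.3),(-52,-100,190)),(S,(352,297),(110,-100,0)),(S,(277.8,284.6),(-110,-100,0))]
W_=[onz(c,p,b[2]/1e3) for c,p,b in pts]
def res(v): return np.concatenate([(Rz(v[2])@(np.array(b)/1e3)+[v[0],v[1],0]-w)[:2] for (c,p,b),w in zip(pts,W_)])
s=least_squares(res,[.6,0,-.3],loss="soft_l1",f_scale=.003);v=s.x;print(v,np.degrees(v[2]));print((res(v)*1e3).round(1).reshape(-1,2))
R=Rz(v[2]);t=np.array([v[0],v[1],0])
L=[(S,(318.1,224.9),-95),(S,(327.6,175.4),95)]
def lid(a,y): # outer edge
    return t+R@np.array([.105-.155*np.cos(a)+.004*np.sin(a),y/1e3,.186+.155*np.sin(a)+.004*np.cos(a)])
for a in np.arange(.6,1.15,.05): print(round(a,2),[ (proj(c,lid(a,y))-p).round(1).tolist() for c,p,y in L], lid(a,0).round(3), proj(arm.camera("scene"),lid(a,95)).round(0) if 0 else "")
for n,b in dict(tab=(-89,45,210),rel=(-80,-50,200),edge0=(-50,0,190),frontmid=(-110,0,190),edge0off=(-50,-40,190)).items(): print(n,(t+R@(np.array(b)/1e3)).round(4))
np.save("bin.npy",v)
E
```

```text
[ 0.58516474 -0.10875987 -0.35619401] -20.408413227649966
[[-2.1  0.7]
 [-2.1 -0.9]
 [ 0.8 -2.3]
 [-1.6 -2.2]
 [ 1.3 -0.7]
 [ 2.7 11.3]
 [ 0.5  9.4]
 [ 1.1  9. ]
 [ 0.2 -3.1]
 [-0.9 -2.5]]
0.6 [[-3.5, 1.3], [-3.7, 0.7]] [ 0.566 -0.102  0.277] 
0.65 [[-1.5, -0.1], [-1.8, -0.7]] [ 0.57  -0.103  0.283] 
0.7 [[0.7, -1.4], [0.2, -2.0]] [ 0.575 -0.105  0.289] 
0.75 [[3.0, -2.6], [2.3, -3.3]] [ 0.58  -0.107  0.295] 
0.8 [[5.4, -3.7], [4.5, -4.5]] [ 0.585 -0.109  0.3  ] 
0.85 [[7.9, -4.7], [6.8, -5.6]] [ 0.591 -0.111  0.305] 
0.9 [[10.5, -5.7], [9.2, -6.6]] [ 0.596 -0.113  0.31 ] 
0.95 [[13.3, -6.5], [11.7, -7.5]] [ 0.602 -0.115  0.314] 
1.0 [[16.1, -7.3], [14.3, -8.4]] [ 0.608 -0.117  0.319] 
1.05 [[19.0, -8.0], [16.9, -9.1]] [ 0.615 -0.12   0.322] 
1.1 [[22.0, -8.5], [19.6, -9.7]] [ 0.621 -0.122  0.326] 
tab [ 0.5174 -0.0355  0.21  ]
rel [ 0.4928 -0.1277  0.2   ]
edge0 [ 0.5383 -0.0913  0.19  ]
frontmid [ 0.4821 -0.0704  0.19  ]
edge0off [ 0.5244 -0.1288  0.19  ]
```

```bash
python3 - <<'E'
from h import *
from cell import arm
import cv2
v=np.load("bin.npy");R=Rz(v[2]);t=np.array([v[0],v[1],0])
P=lambda b:t+R@(np.array(b)/1e3)
W=arm.camera("wrist");S=arm.camera("side");C=arm.camera("scene")
print("bottom FL wrist",onz(W,(248,150),0),P((-110,100,0)))
cv2.imwrite("pics/c3.png",cv2.resize(C["frame"][150:290,160:300],None,fx=4,fy=4,interpolation=2))
def tri(a,p,b,q):
    o1,d1=ray(a,p);o2,d2=ray(b,q);A=np.c_[d1,-d2];s=np.linalg.lstsq(A,o2-o1,rcond=None)[0]
    x,y=o1+s[0]*d1,o2+s[1]*d2;return ((x+y)/2).round(4),(np.linalg.norm(x-y)*1e3).round(1)
print("FL corner",tri(W,(218.3,189.2),S,(291.9,194.9)),P((-110,100,190)))
print("tab",[proj(S,P((-85,45,z))).round(1).tolist() for z in (222,198)])
f=S["frame"].copy()
def draw(f,c,names,col):
    for b in names:
        p=proj(c,P(b)); cv2.circle(f,tuple(int(round(x)) for x in p),1,col,-1)
B=[(x,y,z) for x in(-110,110) for y in(-100,100) for z in(0,190)]+[(-52,-100,190),(-52,100,190),(-80,-50,200),(-85,45,222)]
draw(f,S,B,(255,0,255)); cv2.imwrite("pics/c4.png",cv2.resize(f[170:330,260:400],None,fx=3.7,fy=3.7,interpolation=0))
E
```

```text
bottom FL wrist [0.51838319 0.01849493 0.        ] [0.51694032 0.02332128 0.        ]
FL corner (array([0.518 , 0.0209, 0.1829]), np.float64(0.1)) [0.51694032 0.02332128 0.19      ]
tab [[297.3, 199.2], [297.0, 205.1]]
```

View pics/c3.png

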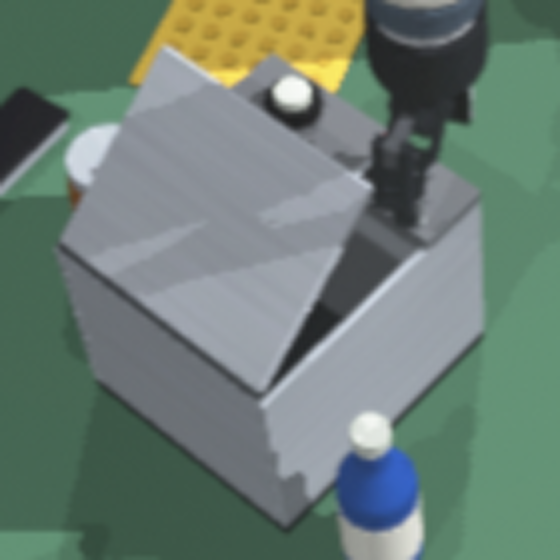

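View pics/c4.png

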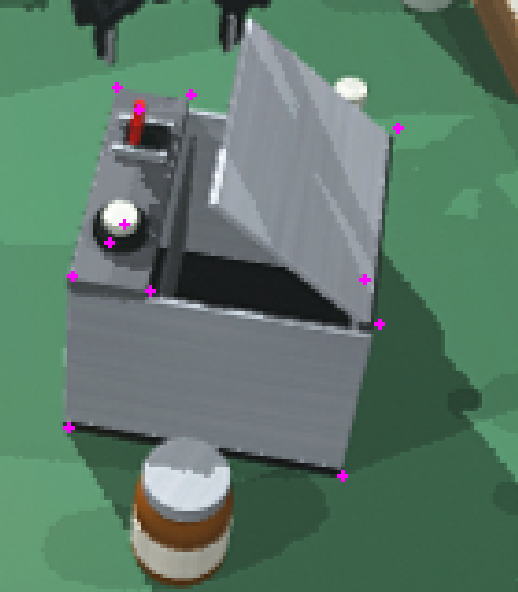

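```bash
python3 - <<'E'
from h import *
from cell import arm
from scipy.optimize import least_squares
W=arm.camera("wrist");S=arm.camera("side");C=arm.camera("scene")
pts=[(W,(218.3,189.2),(-110,100,190)),(W,(208.3,260.8),(-102,64,199)),(W,(284.3,285.8),(-58,64,199)),(W,(188.3,312.9),(-102,31,199)),(W,(261.7,340.8),(-58,31,199)),(W,(248,150),(-110,100,0)),
(S,(278.4,247.6),(-110,-100,190)),(S,(291.9,194.9),(-110,100,190)),(S,(300.5,250.3),(-52,-100,190)),(S,(352,297),(110,-100,0)),(S,(277.8,285),(-110,-100,0)),(S,(360.5,259),(110,-100,190)),
(C,(280,199.5),(-110,100,190)),(C,(280.5,233.75),(-110,100,0)),(C,(232,281.75),(110,100,0)),(C,(184.5,245),(110,-100,0))]
L=[(S,(318.1,224.9),-95),(S,(327.6,175.4),95),(C,(201.75,161.75),-95),(C,(252,195.5),95)]
def lid(a,y): return np.array([105-155*np.cos(a)-4*-np.sin(a),y,186+155*np.sin(a)+4*np.cos(a)])
P=lambda v,b:Rz(v[2])@(np.array(b)/1e3)+[v[0],v[1],0]
def res(v): 
    r=[(proj(c,P(v,b))-p)*(0.5 if c is W else 1) for c,p,b in pts]+[proj(c,P(v,lid(v[3],y)))-p for c,p,y in L]
    return np.concatenate(r)
s=least_squares(res,[.585,-.108,-.356,.65],loss="soft_l1",f_scale=1.5);v=s.x;print(v);print(res(v).round(1).reshape(-1,2).tolist())
np.save("bin.npy",v)
for n,b in dict(tab=(-89,45,210),rel=(-80,-50,200),edge0=(-50,0,190),edge=lid(v[3],0)).items(): print(n,P(v,b).round(4))
print("dir",Rz(v[2])[:,0])
E
```

```text
[ 0.58474041 -0.11020474 -0.37240964  0.68616805]
[[-0.5, -0.4], [-1.0, 0.9], [1.4, 2.7], [-0.9, 1.7], [1.4, 1.0], [0.0, -2.3], [-0.2, -3.6], [0.2, -2.2], [-0.9, -2.6], [-0.3, 1.8], [-0.6, 0.2], [0.5, -0.8], [0.7, -1.7], [0.9, 1.2], [-0.2, 2.5], [-0.2, 0.8], [-0.6, -0.7], [0.2, -1.3], [-0.2, -0.8], [1.7, 1.8]]
tab [ 0.5182 -0.0359  0.21  ]
rel [ 0.492  -0.1277  0.2   ]
edge0 [ 0.5382 -0.092   0.19  ]
edge [ 0.5732 -0.1057  0.2873]
dir [ 0.93145328 -0.36386095  0.        ]
```

```bash
python3 -m jog '[0,0,0.3,0, 0,0,0.6,-0.03, 0,0,0.9,-0.06, 0,0,1,-0.09, 0,0,1,-0.117, 0.2,-0.3,1,-0.117, 0.3,-0.7,1,-0.117, 0.42,-1,1,-0.117, 0.42,-1,1,-0.117, 0.42,-1,1,-0.117]' 1 40
python3 -m jog '[0,-0.13,0,0, 0,-0.13,-0.05,0, 0,-0.13,-0.1,0, 0,-0.13,-0.1,0]'
python3 - <<'E'
from cell import arm
import cv2
for n in("side","scene"): 
    c=arm.camera(n)
    f=c["frame"][130:330,230:410] if n=="side" else c["frame"][110:300,150:330]
    cv2.imwrite(f"pics/d_{n}.png",cv2.resize(f,None,fx=3,fy=3,interpolation=2))
E
```

```text
clock: 1.38
tool_pos: [0.5924, -0.1017, 0.3303]
ee_rot: [-0.001, 0.825, 0.565, -0.0]
wrist_force: [-0.1, 0.9, 0.2]
gripper_width: -0.0
clock: 1.72
tool_pos: [0.5915, -0.1122, 0.3203]
ee_rot: [-0.001, 0.824, 0.566, -0.0]
wrist_force: [-1.3, -0.5, 0.2]
gripper_width: 0.0
```

View pics/d_side.png

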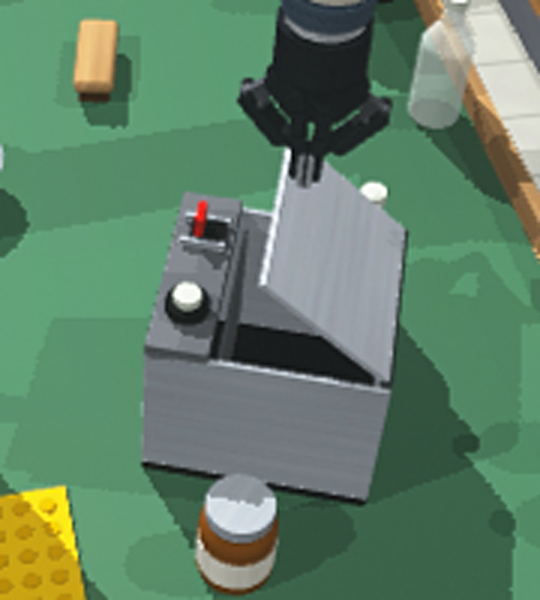

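View pics/d_scene.png

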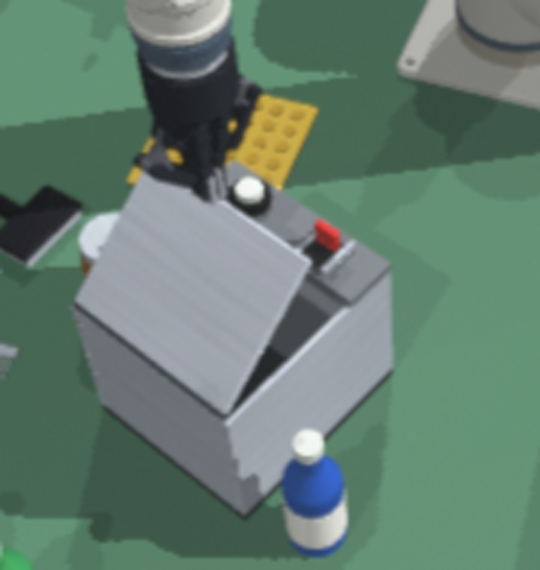

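```bash
python3 -m jog '[0,0,-0.12,0, 0,0,-0.24,0, 0,0,-0.34,0, 0,0,-0.4,0, -0.02,0.01,-0.44,0, -0.04,0.015,-0.49,0, -0.065,0.027,-0.54,0, -0.1,0.04,-0.595,0, -0.135,0.053,-0.65,0, -0.135,0.053,-0.65,0]'
python3 - <<'E'
from cell import arm
import cv2
for n in("side",): 
    c=arm.camera(n)
    f=c["frame"][130:330,230:410]
    cv2.imwrite(f"pics/e_{n}.png",cv2.resize(f,None,fx=3,fy=3,interpolation=2))
E
```

```text
clock: 2.65
tool_pos: [0.5776, -0.1073, 0.2554]
ee_rot: [-0.0, 0.824, 0.566, -0.0]
wrist_force: [0.3, -0.7, 0.0]
gripper_width: 0.0001
```

View pics/e_side.png

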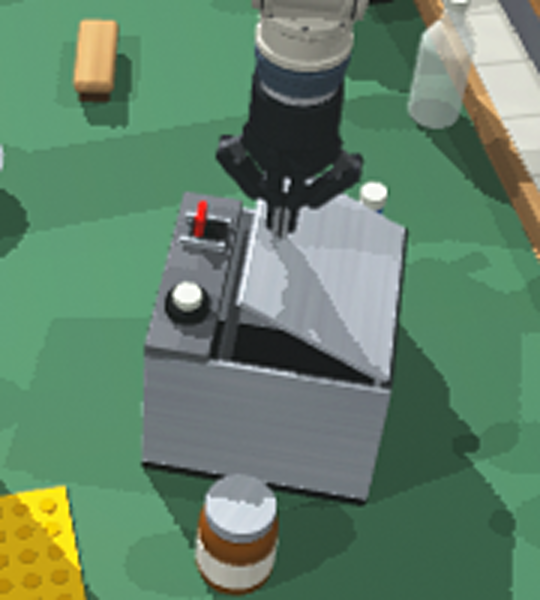

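```bash
python3 -m jog '[-0.028,0.011,-0.06,0, -0.056,0.022,-0.12,0, -0.08,0.03,-0.185,0, -0.1,0.04,-0.25,0, -0.12,0.046,-0.315,0, -0.134,0.052,-0.38,0, -0.145,0.056,-0.45,0, -0.156,0.061,-0.515,0, -0.16,0.063,-0.55,0, -0.163,0.064,-0.58,0, -0.163,0.064,-0.58,0]'
python3 -m jog '[0,0,-0.02,0, 0,0,-0.04,0, 0,0,-0.04,0]'
python3 -m jog '[0,0,-0.02,0, 0,0,-0.02,0]'
python3 - <<'E'
from cell import arm
import cv2
for n in("side",): 
    c=arm.camera(n)
    f=c["frame"][130:330,230:410]
    cv2.imwrite(f"pics/f_{n}.png",cv2.resize(f,None,fx=3,fy=3,interpolation=2))
E
```

```text
clock: 3.62
tool_pos: [0.562, -0.1013, 0.1976]
ee_rot: [-0.0, 0.824, 0.566, -0.0]
wrist_force: [0.1, 0.6, -0.2]
gripper_width: 0.0001
clock: 3.87
tool_pos: [0.5622, -0.1013, 0.1941]
ee_rot: [-0.0, 0.824, 0.566, 0.0]
wrist_force: [0.2, -0.1, -0.9]
gripper_width: -0.0003
clock: 4.03
tool_pos: [0.5623, -0.1013, 0.1921]
ee_rot: [-0.0, 0.824, 0.566, 0.0]
wrist_force: [0.6, 0.0, -0.6]
gripper_width: -0.0002
```

View pics/f_side.png

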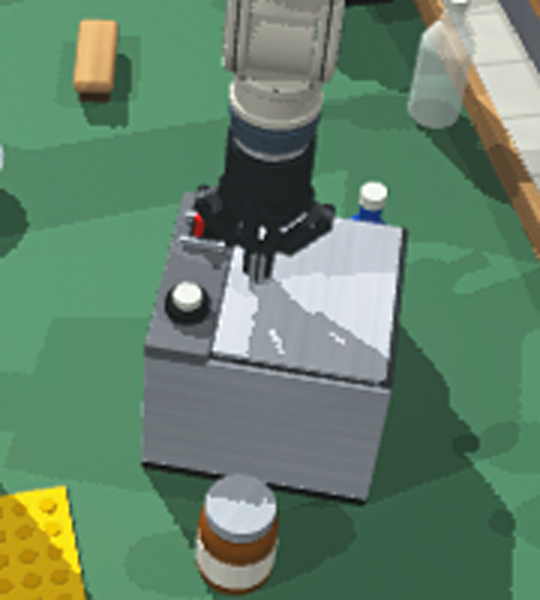

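```bash
python3 -m jog '[0,0,-0.01,0, 0,0,-0.02,0, 0,0,-0.02,0]'
python3 -m jog '[0,0,-0.01,0, 0,0,-0.01,0]'
python3 -m jog '[0,0,-0.01,0, 0,0,-0.01,0]'
```

```text
clock: 4.33
tool_pos: [0.5622, -0.1013, 0.1901]
ee_rot: [-0.0, 0.824, 0.566, -0.0]
wrist_force: [0.1, 0.4, -0.1]
gripper_width: 0.0
clock: 4.5
tool_pos: [0.5622, -0.1013, 0.19]
ee_rot: [0.0, 0.824, 0.566, 0.0]
wrist_force: [-1.9, 1.2, 6.3]
gripper_width: -0.0002
clock: 4.67
tool_pos: [0.5623, -0.1013, 0.1899]
ee_rot: [0.001, 0.824, 0.566, 0.001]
wrist_force: [-4.7, 0.9, 13.8]
gripper_width: -0.0001
```

```bash
python3 -m jog '[0,0,0,0, 0,0,0.3,0, 0,0,0.6,0, 0,0,0.7,0, -0.2,0.2,0.7,0, -0.45,0.45,0.7,0, -0.7,0.72,0.7,0, -0.77,0.78,0.7,0, -0.77,0.78,0.7,0]'
python3 - <<'E'
from cell import arm
import cv2
c=arm.camera("side");cv2.imwrite("pics/g_side.png",cv2.resize(c["frame"][130:330,230:410],None,fx=3,fy=3,interpolation=2))
c=arm.camera("wrist");cv2.imwrite("pics/g_wrist.png",c["frame"])
E
```

```text
clock: 5.42
tool_pos: [0.4837, -0.0218, 0.2589]
ee_rot: [0.0, 0.824, 0.567, 0.0]
wrist_force: [0.9, -0.4, -0.5]
gripper_width: 0.0001
```

View pics/g_side.png

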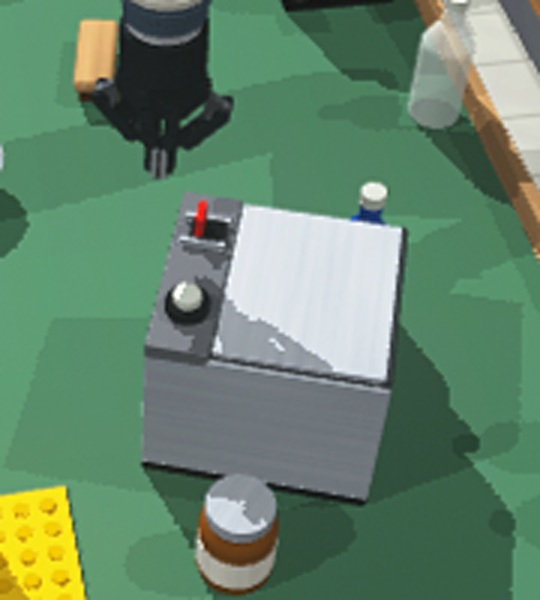

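View pics/g_wrist.png

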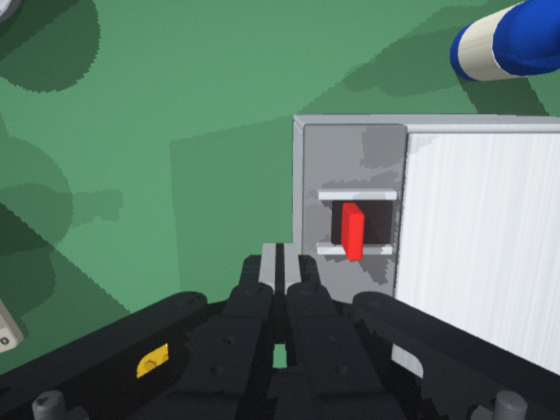

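```bash
python3 - <<'E'
from h import *
from cell import arm
import cv2
c=arm.camera("wrist");f=c["frame"];h=cv2.cvtColor(f,cv2.COLOR_BGR2HSV)
m=((h[...,1]>150)&((h[...,0]<8)|(h[...,0]>172))&(h[...,2]>90)).astype(np.uint8)
m[:,:320]=0;m[:,400:]=0
ys,xs=np.where(m);print(xs.min(),xs.max(),ys.min(),ys.max())
b=m*(h[...,2]>200);ys,xs=np.where(b);print("bright",xs.min(),xs.max(),ys.min(),ys.max())
s=arm.observe();T=s["tool_pos"]
v=np.load("bin.npy")
for p in((349,233),(363,233),(356,207),(356,259)):
    w=onz(c,p,.222);print(p,w.round(4), "rel TCP in bin axes",((Rz(-.368)).T.T@np.zeros(3)+Rz(.368)@(w-T)).round(4))
cv2.imwrite("pics/h.png",cv2.resize(f[180:300,230:410],None,fx=4,fy=4))
print(T, (Rz(.368)@(np.array([.5182,-.0359,.21])-T)).round(4))
E
```

```text
339 362 202 259
bright 342 361 204 259
(349, 233) [ 0.5189 -0.0354  0.222 ] rel TCP in bin axes [ 0.0349  0.001  -0.0363]
(363, 233) [ 0.5256 -0.038   0.222 ] rel TCP in bin axes [ 0.042   0.001  -0.0363]
(356, 207) [ 0.5265 -0.0236  0.222 ] rel TCP in bin axes [ 0.0377  0.0148 -0.0363]
(356, 259) [ 0.5178 -0.0503  0.222 ] rel TCP in bin axes [ 0.0392 -0.0132 -0.0363]
[ 0.48602792 -0.02384909  0.25829651] [ 0.0344  0.0003 -0.0483]
```

View pics/h.png

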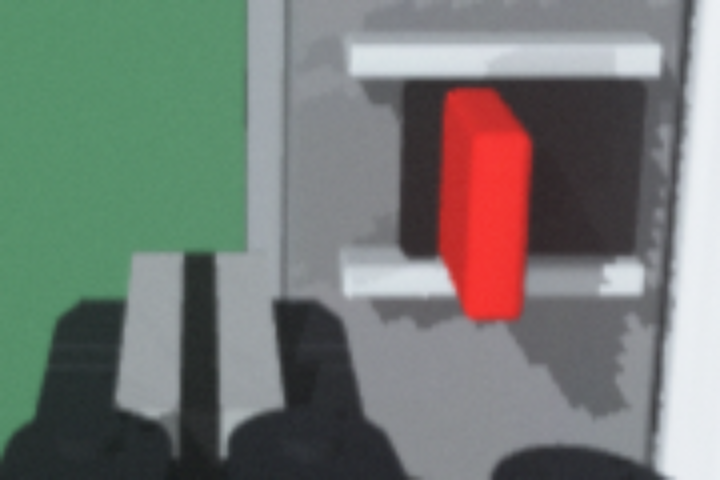

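```bash
python3 -m jog '[0,0,-0.2,0, 0,0,-0.4,0, 0,0,-0.52,0, 0,0,-0.52,0, 0.06,-0.023,-0.52,0, 0.12,-0.047,-0.52,0, 0.187,-0.073,-0.52,0, 0.187,-0.073,-0.52,0]'
python3 -m jog '[0.028,-0.011,0,0, 0.056,-0.022,0,0, 0.093,-0.036,0,0, 0.093,-0.036,0,0]'
python3 -m jog '[0.028,-0.011,0,0, 0.056,-0.022,0,0, 0.07,-0.027,0,0, 0.07,-0.027,0,0]'
```

```text
clock: 6.23
tool_pos: [0.5058, -0.0315, 0.2068]
ee_rot: [0.001, 0.825, 0.566, 0.0]
wrist_force: [0.3, 0.7, -0.4]
gripper_width: 0.0004
clock: 6.57
tool_pos: [0.5137, -0.0344, 0.2064]
ee_rot: [0.0, 0.824, 0.566, 0.0]
wrist_force: [-0.0, -0.8, -0.0]
gripper_width: 0.0001
clock: 6.9
tool_pos: [0.5205, -0.037, 0.2062]
ee_rot: [0.0, 0.824, 0.566, 0.0]
wrist_force: [0.3, -0.2, -0.1]
gripper_width: 0.0
```

```bash
python3 - <<'E'
from cell import arm
import cv2
print(arm.observe()["wrist_force"])
c=arm.camera("wrist");cv2.imwrite("pics/i.png",cv2.resize(c["frame"][150:300,210:410],None,fx=4,fy=4))
c=arm.camera("side");cv2.imwrite("pics/i2.png",cv2.resize(c["frame"][160:270,250:390],None,fx=5,fy=5,interpolation=2))
E
```

```text
[ 0.27334647 -0.18755525 -0.12331967]
```

View pics/i.png

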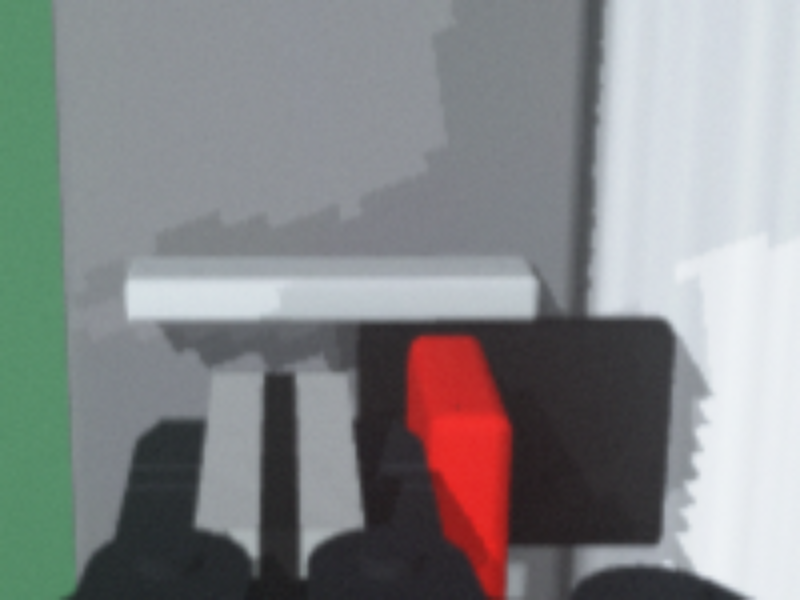

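View pics/i2.png

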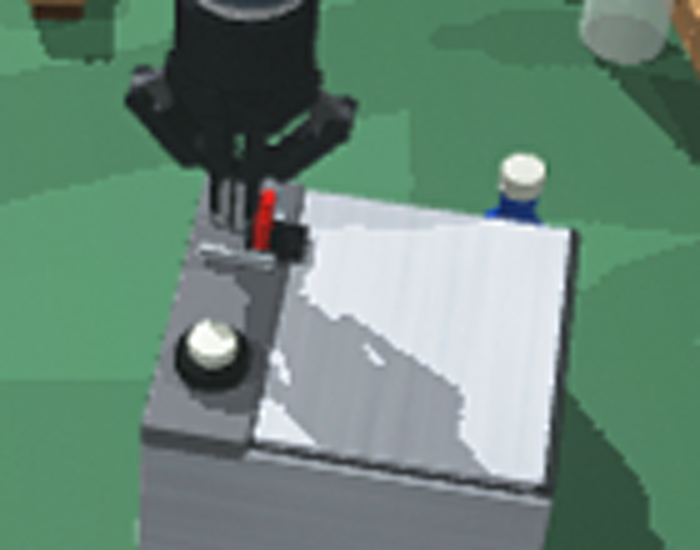

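```bash
python3 -m jog '[0.028,-0.011,0,0, 0.056,-0.022,0,0, 0.056,-0.022,0,0]'
python3 -m jog '[0.014,-0.0055,0,0, 0.014,-0.0055,0,0]'
python3 -m jog '[0.01,-0.004,0,0, 0.01,-0.004,0,0]'
```

```text
clock: 7.25
tool_pos: [0.5262, -0.0392, 0.2062]
ee_rot: [-0.0, 0.824, 0.566, 0.0]
wrist_force: [-0.3, 1.0, 0.7]
gripper_width: 0.0001
clock: 7.42
tool_pos: [0.5274, -0.0397, 0.2062]
ee_rot: [-0.0, 0.824, 0.566, 0.0]
wrist_force: [-1.3, 0.8, -0.7]
gripper_width: 0.0001
clock: 7.58
tool_pos: [0.5281, -0.04, 0.2062]
ee_rot: [-0.0, 0.824, 0.566, -0.0]
wrist_force: [-2.9, 1.4, 0.7]
gripper_width: -0.0
```

```bash
python3 -m jog '[0.005,-0.002,0,0, 0.005,-0.002,0,0]'
python3 - <<'E'
from cell import arm
import cv2
print(arm.observe()["wrist_force"])
c=arm.camera("wrist");cv2.imwrite("pics/j.png",cv2.resize(c["frame"][150:300,210:410],None,fx=4,fy=4))
c=arm.camera("side");cv2.imwrite("pics/j2.png",cv2.resize(c["frame"][160:270,250:390],None,fx=5,fy=5,interpolation=2))
E
```

```text
clock: 7.75
tool_pos: [0.5282, -0.04, 0.2062]
ee_rot: [-0.0, 0.824, 0.566, -0.0]
wrist_force: [-4.0, 2.2, 1.6]
gripper_width: -0.0
[-4.04336919  2.19718286  1.64850069]
```

View pics/j.png

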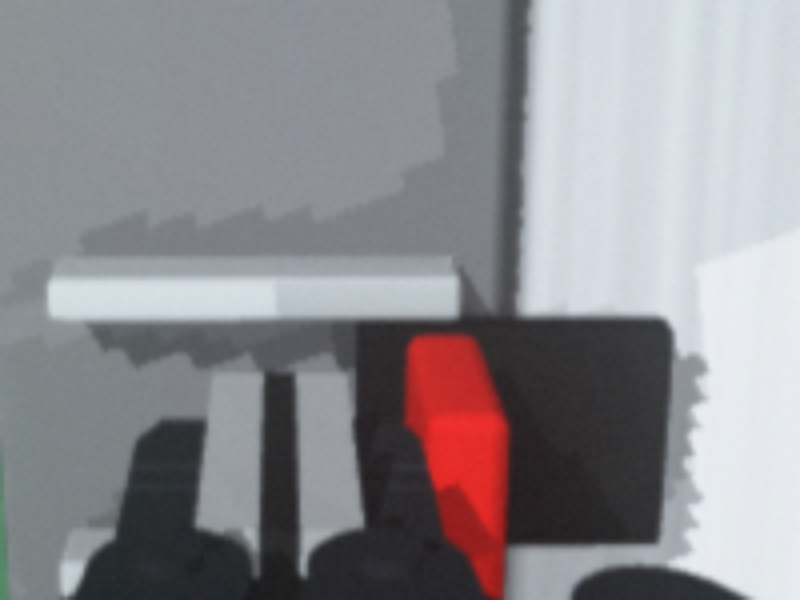

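View pics/j2.png

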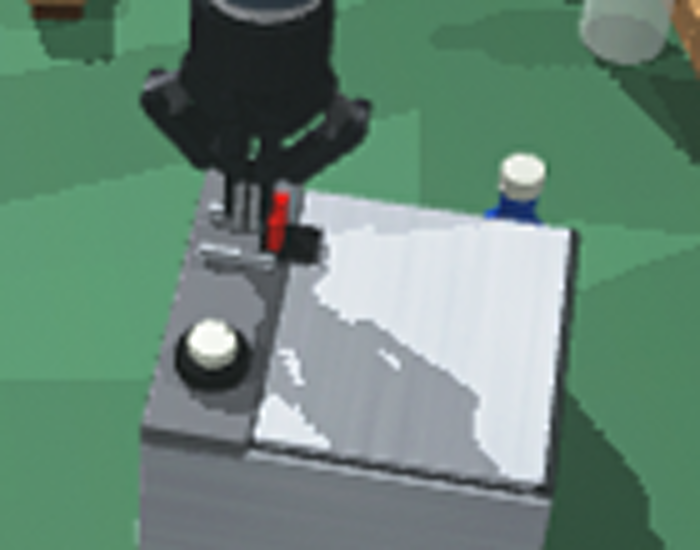

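```bash
python3 -m jog '[0,0,0,0, -0.093,0.036,0,0, -0.187,0.073,0,0, -0.187,0.073,0.3,0, -0.187,0.073,0.6,0, -0.187,0.073,0.6,0, -0.187,0.073,0.6,0]'
python3 - <<'E'
from h import *
from cell import arm
import cv2
c=arm.camera("wrist");cv2.imwrite("pics/k.png",c["frame"])
c=arm.camera("side");cv2.imwrite("pics/k2.png",c["frame"])
print(arm.observe()["wrist_force"])
E
```

```text
clock: 8.43
tool_pos: [0.5102, -0.0329, 0.268]
ee_rot: [0.002, 0.824, 0.566, 0.001]
wrist_force: [0.1, 0.4, -0.9]
gripper_width: 0.0004
[ 0.39831021 -0.4094805  -0.22327223]
```

View pics/k.png

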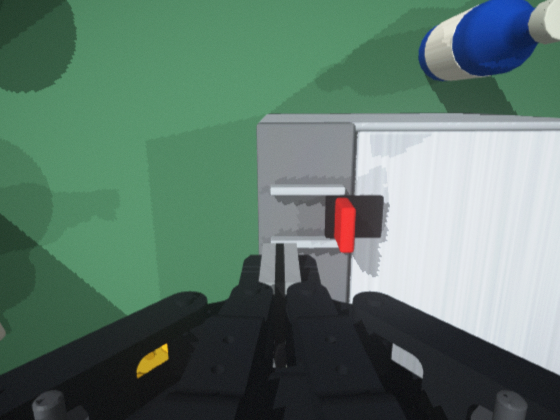

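View pics/k2.png

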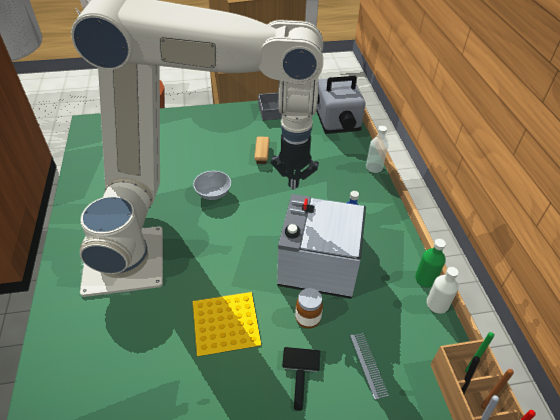

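```bash
python3 - <<'E'
from h import *
from cell import arm
c=arm.camera("wrist")
B=lambda p,z:(Rz(.368)@onz(c,p,z)*1e3).round(1)
t=B((383.5,217),.198);e=B((354,217),.19);f=B((258.5,217),.19);g=B((345,190),.199)
print("tongue-lid edge",t-e,"tongue-front",t-f,"tongue-guide end",t-g)
for p in((341,225),(354,225)): print("tab top",B(p,.222)-g)
print(arm.hand_in())
E
```

```text
tongue-lid edge [15.7  2.5  8. ] tongue-front [74.2  2.5  8. ] tongue-guide end [ 23.6 -16.6  -1. ]
tab top [ -5.4 -13.5  23. ]
tab top [  1.4 -13.5  23. ]
the job is handed in; nothing more can be done
None
```

The lid is shut flush and the slide bolt is pushed home over its edge, using closed fingertips only. The job is handed in; it gave no verdict.

- **Lid:** I pushed it down along its arc from about 0.69 rad. It stopped at a fingertip height of 190 mm, flush with the deck, with the force rising to about 14 N. At that point the bolt was still drawn back.
- **Bolt:** I pushed the red tab along the bin's +x until it stalled at its stop with 4 to 5 N. In the last wrist picture the tongue lies about 15.7 mm over the lid's edge, against 15 mm nominal. The tab sits about 24 mm along its 25 mm travel.
- **Other things:** in the last pictures the bin and the bystanders looked to be standing where they were, the button appeared untouched, and the arm was clear. I judged the bystanders by eye and did not measure them.
- **Disagreements:** my first fit of the bin's position was off by up to about 10 mm on the deck corners seen from the side camera. A joint fit over all three cameras brought every point to within about 4 pixels. The fingertip contacts on the lid and the tab then came where that fit put them.

The clock stood at about 8.5 s of the 38 s allowed.

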